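# Square a box-section tube on the fences, then set it on its base plate

## Robot

A 6-joint arm with a two-finger parallel gripper is mounted at the origin on the work surface. World frame = base frame: x ahead of the robot, y to its left, z up, the work surface at z = 0. Lengths are in mm, angles in rad, forces in N, time in s.
With the tool pointing down it reaches from about 300 to 775 mm from the base axis. Payload 14.6 kg.
Tool frame: the origin (TCP) lies at the very end of the fingers, on their centre line; the grasp point (between the pads) lies 19 mm behind it; z points along the fingers, y is the line along which they close (so a half turn about z gives the same grasp; the last joint's range is limited). The gripper opens to 94 mm and grips with 3 to 60 N. Pads are 16 mm wide; open, the fingers measure 119 mm over their backs; the gripper's body (75 mm by 177 mm) begins 78 mm behind the grasp point.
Start: joints at [-1.313, 0.3, 1.521, -0, 1.321, -0.067], TCP at [175.508, -521.235, 205.446] pointing down, gripper open.
Joint ranges: [-3.03, 3.03], [-0.79, 2.21], [0.23, 2.52], [-1.04, 4.18], [0, 3.07], [-2.55, 2.55]. Speed limits (rad/s): [2.22, 2.22, 2.57, 3.14, 3.14, 3.14].

## Interface

Orientations are given as [roll, pitch, yaw] about the fixed x, y, z axes, in that order (R = Rz(yaw) Ry(pitch) Rx(roll)).
In Python, from cell import manip, camera, get_calibration gives the robot as it stands. The module is installed in compiled form; this text tells all that it offers.
- The arm moves only by the tool jog_arm, never from a script. Its argument "plan" is one flat list of numbers, 6 for each row, row after row: the shift along the world's x, y, z in m, then the turn, a rotation vector about the world's x, y, z in degrees. A call has 1 to 20 rows; each row is the pose to reach, as a shift and turn from the pose commanded when the call began; what a row does not reach only later rows make up. A row lasts 1/10 s, in which the tool goes at most 50 mm and 8.59 degrees, less where a joint would pass 70% of its speed; a pose out of reach is approached as far as the arm can. A call with a gripper value outside its range is refused whole. "claw" is the finger opening in m, from 0 to 0.094, set as the call begins (left out, the last holds). The fingers move at their own pace and stop on an object; "force" is the grip in N (left out, the last holds). Time passes only in rows, so rows that repeat a pose let the fingers close. It gives the time, the measured TCP pose, the force, the opening and the grip force at its end, in the units of the state.
- manip.read_state(): the state, without advancing time (a new reading comes with each control period).
- camera(name): name is "scene" or "top" or "wrist"; returns (picture, depth): 420x560x3 uint8, red, green, blue; 420x560 float32, mm along the optical axis (not along the pixel's ray), 0 where there is no reading.
- get_calibration(name): a dict with "fx", "fy", "cx", "cy" (pixels), "k1" (the pictures are not rectified: a ray, as slopes to the right and down, at radius r is drawn at 1 + k1 r^2 times it, then the intrinsics apply), "origin" and "attitude" of the camera in the world. Camera axes: x right, y down, z forward; pixel columns grow to the right and rows downward; lengths in mm; the calibration is good to about 2 mm. A picture is of the moment at which its call begins: read the wrist's pose just before it. get_calibration takes no time and is no camera call; for the wrist camera it gives the pose at the moment of the call.
- manip.sign_off(): hands the job in; it is judged then, once.
The state is a dict: "clock": time; "joints": joint angles; "qd": joint speeds; "effort": joint torques, N m; "eef_pos": TCP position; "eef_rot": TCP orientation; "wrist_force": force on the tool from outside, world axes, zero at the start; "moment": the same for the moment, N m; "finger_gap": finger opening in mm; "finger_force": force on a finger pad.
Only numpy, scipy, OpenCV 4.12 (cv2) and the standard library are available. Lean on these libraries where they do the work, as an engineer would, in place of code of your own. Each camera call takes 0.05 s, during which the arm holds its last target. There are 200 camera calls.

## Task

On the blue squaring board, push the bare steel box tube snug into the corner of the two copper fences so that it lies square with a side against each. Then pick it up from there and set it down, without dropping it, on the bare, pale metal base plate: lying flat in the drawn outline, centred, its length along the plate's longer side. Leave the red primed tube and the red primed plate where they are, and let go.

Things in the scene. Friction and masses are not known exactly. Their poses are not given: they have to be found in the camera images.
- station: Blue squaring board fixed to the table, 8 mm thick, spanning x -205 to +25 and y -195 to +25 mm about its origin, with two copper fences along its +x and +y edges. Origin: the inner corner where the fences meet, at table height; z up. Work lies at negative x and negative y. Its place varies, its yaw up to 17 degrees either way.
- long_fence (a point): Middle of the top inner edge of the long copper fence, 23 mm above the table (15 mm above the blue plate). Inner face at the board's x = 0, running along y from +12 to -190 mm; 12 mm wide.
- short_fence (a point): Middle of the top inner edge of the short copper fence, 23 mm above the table (15 mm above the blue plate). Inner face at the board's y = 0, running along x from 0 to -120 mm; 12 mm wide.
- seat (a point): Point on the blue surface, 8 mm above the table, at the board's x -25, y -50 mm: where the tube's origin comes to be when it is square in the corner, its length (y) along the long fence and one open end against the short fence. Axes as the board's.
- tube: Bare grey steel box-section offcut, 50 mm wide (x), 100 mm long (y), 50 mm high (z), 3 mm walls, open at both ends along y, about 0.44 kg. It starts on the blue board, away from both fences, skewed up to 29 degrees to the board. Origin: centre of its underside; y along its length, z up.
- bare_plate: Bare, pale bright-metal base plate lying loose on the table, 110 mm (x) by 130 mm (y), 10 mm thick, 1.1 kg, with the outline of the tube drawn in black at its centre, long side along y. Origin: centre of its underside (top face 10 mm above it). It may be in either of two places with the primed plate.
- primed_plate: Base plate of the same size and weight painted red, outline in white: not to be used. Origin: centre of its underside.
- primed_tube: Box tube of the same size and weight painted red, lying on the table beyond the plates: not to be used. Origin: centre of its underside, y along its length.
There are look-alikes about, which are no part of the job. There is more than one size of the tube; the job needs the middle-sized.

How it is judged (in metres and radians):
On the way:
1. the bare tube lies at rest on the blue board in the corner of the fences: within 10 mm of touching each, square to them within 10 degrees (x of tube in the frame of station between -0.035 and -0.015 m and y of tube in the frame of station between -0.06 and -0.04 m and z of tube in the frame of station below 0.013 m and angle between the y axis of tube and the y axis of station, either way round below 0.175 rad and angle between tube's own z axis and vertical below 0.1 rad and linear speed of tube below 0.02 m/s), for 0.2 s.
At the end, for the whole second after the job is handed in: The bare tube lies flat and at rest on the bare plate, its centre within 15 mm of the plate's centre along each of the plate's sides and its length within 10 degrees of the plate's longer side; the primed tube and the primed plate are within 30 mm of where they started (x of tube in the frame of bare_plate between -0.015 and 0.015 m and y of tube in the frame of bare_plate between -0.015 and 0.015 m and z of tube in the frame of bare_plate between 0.005 and 0.015 m and angle between the y axis of tube and the y axis of bare_plate, either way round below 0.175 rad and angle between each of tube, bare_plate's own z axis and vertical below 0.1 rad and linear speed of tube below 0.02 m/s and distance of each of primed_tube, primed_plate from where it was at the start of the episode below 0.03 m); the robot touches nothing.
It fails at once if the red primed tube or plate is shifted by more than 30 mm (distance of any of primed_tube, primed_plate from where it was at the start of the episode above 0.03 m).
It fails at once if the tube is dropped (falls freely faster than 0.5 m/s) (linear speed of tube above 0.5 m/s and contact force between the fingers and tube below 0.05 N).
It also fails if it takes over 59 s, if anything falls off the work surface, if the arm or the gripper's body presses on something with over 40 N, if the wrist force passes 120 N, or if a joint passes its speed limit or range.

## Working session

There is one attempt and no reset: what is moved stays moved. The work goes in short steps, Python scripts to look and compute and a tool call to move; the robot and the scene stay as the last step left them, time stands still between calls to the robot, and variables do not carry over. Pictures are saved under pics/ and viewed, at most 10 in all, crops included, and the job is handed in when it is done.

Besides the shell and the picture viewer there is one more tool, called after "Request:" as name(argument=value, ...) on one line, values as JSON. jog_arm: Moves the arm, as the interface text tells. Its arguments: {"type":"object","properties":{"plan":{"type":"array"},"claw":{"type":"number"},"force":{"type":"number"}},"required":["plan"]}

```bash
mkdir -p pics; cat > h.py <<'E'
import numpy as np, cv2
from cell import manip, camera, get_calibration
from scipy.spatial.transform import Rotation as R
def cal(n):
    c=get_calibration(n); K=np.array([[c['fx'],0,c['cx']],[0,c['fy'],c['cy']],[0,0,1.]])
    return c,K
def att(c):
    a=np.array(c['attitude'],float)
    return a if a.shape==(3,3) else R.from_euler('xyz',a).as_matrix()
def world(n,depth,c=None):
    c=c or get_calibration(n); h,w=depth.shape
    u,v=np.meshgrid(np.arange(w),np.arange(h)); xd=(u-c['cx'])/c['fx']; yd=(v-c['cy'])/c['fy']
    x,y=xd.copy(),yd.copy()
    for _ in range(10):
        s=1+c['k1']*(x*x+y*y); x,y=xd/s,yd/s
    P=np.stack([x*depth,y*depth,depth],-1)@att(c).T+np.array(c['origin'])
    P[depth<=0]=np.nan
    return P
E
python3 - <<'E'
from h import *
print(get_calibration('top'),get_calibration('scene'))
for n in('top','scene'):
    p,d=camera(n); cv2.imwrite(f'pics/{n}0.png',p[...,::-1]); np.savez(f'{n}0.npz',p=p,d=d,W=world(n,d))
print(manip.read_state())
E
```

```text
{'fx': 451.0443331212556, 'fy': 451.0443331212556, 'cx': 278.75478180786484, 'cy': 209.34079784108383, 'k1': -0.10510269396761533, 'origin': array([464.32638399, -18.05203617, 927.90625104]), 'attitude': array([-3.05556235e+00,  2.06250497e-03, -1.56110577e+00])} {'fx': 421.71888029050695, 'fy': 421.71888029050695, 'cx': 281.3002647875613, 'cy': 210.32538789269427, 'k1': -0.04352046936461771, 'origin': array([858.19457735, 540.86401787, 682.56868906]), 'attitude': array([-2.3312299 ,  0.00473097,  2.6225408 ])}
{'clock': 0.1, 'joints': array([-1.31261343e+00,  3.00431801e-01,  1.52149601e+00,  2.69692314e-05,
        1.32069931e+00, -6.66017934e-02]), 'qd': array([ 0.00048457, -0.00145203, -0.00152629,  0.00091567, -0.00059187,
       -0.00012065]), 'effort': array([ 2.20751237e-03, -5.32642043e+01, -3.53285193e+01,  7.09188008e-02,
        2.34881375e-02, -5.63643903e-05]), 'eef_pos': array([ 175.45275039, -521.02559791,  204.94387394]), 'eef_rot': array([-3.14056222e+00, -9.49117582e-05,  3.24777950e-01]), 'wrist_force': array([-0.19963707, -0.82889938, -0.0444442 ]), 'moment': array([ 0.04686876, -0.02882668, -0.020637  ]), 'finger_force': 0.0, 'finger_gap': 94.09425947632624}
```

View pics/top0.png

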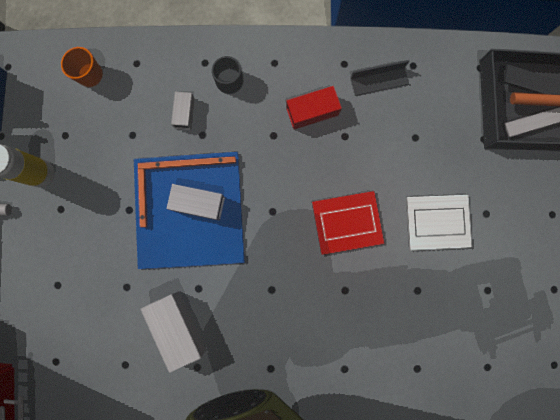

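```bash
cat > m.py <<'E'
from h import *
def rect(mask,W,name):
    n,l,s,c=cv2.connectedComponentsWithStats(mask.astype(np.uint8))
    for i in range(1,n):
        if s[i,4]<150: continue
        P=W[l==i]; P=P[~np.isnan(P[:,0])]
        (cx,cy),(a,b),an=cv2.minAreaRect(P[:,:2].astype(np.float32))
        bx=cv2.boxPoints(((cx,cy),(a,b),an)); e=bx[1]-bx[0]; f=bx[2]-bx[1]
        L=e if np.hypot(*e)>np.hypot(*f) else f
        yaw=(np.degrees(np.arctan2(L[1],L[0])))%180
        print(name,'px',c[i].round(),'c',round(cx,1),round(cy,1),'size',round(a,1),round(b,1),'long-axis',round(yaw,1),'z',np.median(P[:,2]).round(1))
def run(f):
    z=np.load(f); p,W=z['p'],z['W']; hsv=cv2.cvtColor(p,cv2.COLOR_RGB2HSV); H,S,V=[hsv[...,i].astype(int) for i in range(3)]; Z=W[...,2]
    k=np.ones((3,3),np.uint8)
    rect((S<60)&(Z>50)&(Z<66)&(W[...,0]>250),W,'tube58')
    rect((S<60)&(Z>25)&(Z<50)&(W[...,0]>250),W,'grey25-50')
    rect((S<60)&(Z>66)&(Z<100)&(W[...,0]>250),W,'grey66+')
    rect(cv2.morphologyEx(((S<50)&(V>150)&(Z>3)&(Z<20)).astype(np.uint8),cv2.MORPH_CLOSE,np.ones((5,5),np.uint8)),W,'bare')
    rect(cv2.morphologyEx(((S>120)&((H<5)|(H>174))&(Z>3)&(Z<20)).astype(np.uint8),cv2.MORPH_CLOSE,np.ones((7,7),np.uint8)),W,'redplate')
    rect((S>120)&((H<5)|(H>174))&(Z>40)&(Z<70),W,'redtube')
    rect((S>100)&(H>100)&(H<125)&(Z>3)&(Z<14)&(W[...,0]>250),W,'blue')
    rect((S>90)&(H>5)&(H<20)&(Z>17)&(Z<30),W,'copper')
if __name__=='__main__':
    import sys; run(sys.argv[1])
E
python3 m.py top0.npz
python3 -c "
import cv2
i=cv2.imread('pics/top0.png')[80:380,120:480]; cv2.imwrite('pics/crop0.png',cv2.resize(i,(720,600),interpolation=2))"
```

```text
tube58 px [510.  95.] c 779.0 -529.2 size 158.8 202.6 long-axis 179.5 z 59.2
tube58 px [226.  70.] c 819.6 93.4 size 59.9 58.4 long-axis 42.3 z 59.1
tube58 px [194. 201.] c 554.0 150.7 size 99.6 50.7 long-axis 79.1 z 58.1
tube58 px [183. 327.] c 310.2 170.6 size 132.7 26.7 long-axis 24.5 z 64.3
tube58 px [151. 321.] c 324.1 223.7 size 62.0 27.4 long-axis 26.2 z 65.0
tube58 px [172. 346.] c 274.7 184.6 size 59.8 55.7 long-axis 39.4 z 65.0
grey25-50 px [499. 112.] c 740.5 -482.6 size 255.0 125.8 long-axis 38.0 z 38.0
grey25-50 px [526.  57.] c 874.5 -543.4 size 160.7 4.5 long-axis 89.9 z 37.5
grey25-50 px [380.  67.] c 839.8 -223.5 size 6.5 122.1 long-axis 103.6 z 38.4
grey25-50 px [527.  79.] c 825.7 -551.8 size 120.4 42.9 long-axis 78.6 z 30.9
grey25-50 px [181. 109.] c 747.6 186.9 size 36.0 70.6 long-axis 175.7 z 34.4
grey25-50 px [188. 323.] c 315.2 159.7 size 133.1 2.2 long-axis 25.9 z 38.7
grey66+ px [170. 330.] c 301.5 189.9 size 132.3 67.2 long-axis 25.3 z 67.1
bare px [439. 222.] c 521.2 -346.8 size 108.8 131.2 long-axis 92.7 z 10.6
redplate px [348. 222.] c 518.7 -156.7 size 110.7 131.2 long-axis 100.6 z 10.4
redtube px [314. 105.] c 752.6 -83.5 size 51.4 100.9 long-axis 107.8 z 50.4
redtube px [  3. 388.] c 166.8 533.4 size 85.8 13.9 long-axis 7.6 z 52.8
blue px [189. 216.] c 541.3 173.3 size 231.1 220.8 long-axis 4.5 z 8.0
copper px [169. 175.] c 578.5 171.7 size 130.4 200.7 long-axis 94.9 z 23.0
```

View pics/crop0.png

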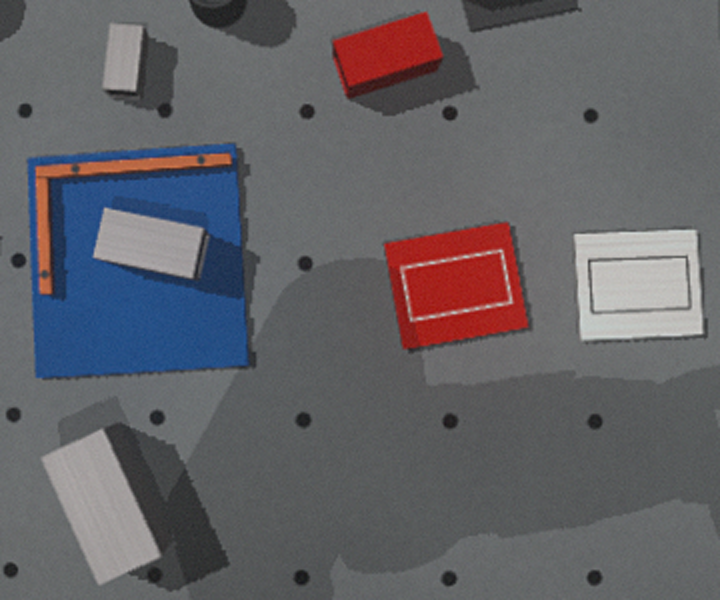

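Three bare tubes are in view:
- (194,201): 100x50 mm, top at 58, on the blue board. This is the middle size, so it is the job's tube.
- (181,109): 70x36 mm, the small one.
- (170,330): 132x67 mm, the large one.

The crop confirms this. The pale plate with the black outline is at (439,222) and the red plate is at (348,222).

Next I move above the tube, tool yaw 79.1°.

Request:
jog_arm(plan=[0.3785,0.672,-0.085,0,0,60.5,0.3785,0.672,-0.085,0,0,60.5,0.3785,0.672,-0.085,0,0,60.5,0.3785,0.672,-0.085,0,0,60.5,0.3785,0.672,-0.085,0,0,60.5,0.3785,0.672,-0.085,0,0,60.5,0.3785,0.672,-0.085,0,0,60.5,0.3785,0.672,-0.085,0,0,60.5,0.3785,0.672,-0.085,0,0,60.5,0.3785,0.672,-0.085,0,0,60.5,0.3785,0.672,-0.085,0,0,60.5,0.3785,0.672,-0.085,0,0,60.5,0.3785,0.672,-0.085,0,0,60.5,0.3785,0.672,-0.085,0,0,60.5,0.3785,0.672,-0.085,0,0,60.5,0.3785,0.672,-0.085,0,0,60.5,0.3785,0.672,-0.085,0,0,60.5,0.3785,0.672,-0.085,0,0,60.5,0.3785,0.672,-0.085,0,0,60.5,0.3785,0.672,-0.085,0,0,60.5], claw=0.094)

```text
clock: 2.1
eef_pos: [553.9, 149.8, 120.8]
eef_rot: [3.141, -0.0, 1.379]
wrist_force: [0.5, 0.1, -0.1]
finger_gap: 93.8
finger_force: 0.0
```

```bash
python3 - <<'E'
from h import *
import m
c=get_calibration('wrist'); p,d=camera('wrist'); W=world('wrist',d,c); np.savez('w1.npz',p=p,d=d,W=W); cv2.imwrite('pics/w1.png',p[...,::-1])
m.run('w1.npz'); print(manip.read_state()['eef_pos'])
E
```

```text
tube58 px [280. 210.] c 553.4 153.8 size 100.5 50.2 long-axis 79.0 z 57.9
tube58 px [ 21. 214.] c 355.2 187.6 size 64.0 30.6 long-axis 59.7 z 61.5
grey25-50 px [514. 116.] c 746.9 190.7 size 35.1 69.6 long-axis 176.2 z 34.4
grey25-50 px [ 33. 224.] c 337.2 173.5 size 84.5 4.5 long-axis 28.0 z 36.8
grey66+ px [ 10. 211.] c 363.1 194.2 size 46.5 23.4 long-axis 67.6 z 66.7
bare px [ 56. 171.] c 358.8 218.3 size 6.4 62.1 long-axis 116.2 z 4.1
bare px [281. 145.] c 563.7 201.5 size 2.3 45.7 long-axis 169.8 z 11.0
blue px [249. 158.] c 540.7 176.2 size 230.4 219.9 long-axis 4.5 z 7.9
copper px [324.  99.] c 576.6 183.4 size 131.2 184.5 long-axis 94.4 z 22.8
[553.94486992 149.89862525 120.8246509 ]
```

View pics/w1.png

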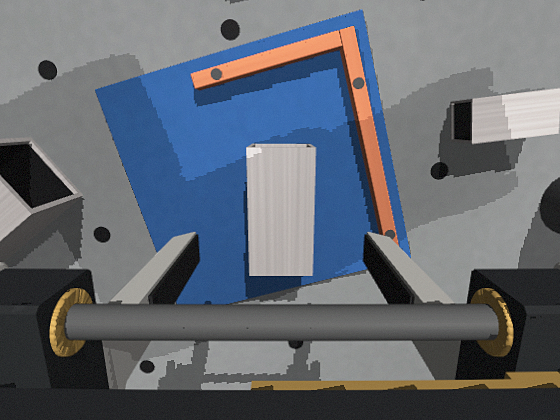

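The wrist view shows the tube at (280,210) centred between the fingers, with the fences beyond it. Both cameras give the same tube-to-seat offset, about (49.5, 62.4) mm and +15.5°. I descend with the tips above the fence tops (TCP z ≈ 28) and grip.

Request:
jog_arm(plan=[0,0.002,-0.03,0,0,0,0,0.002,-0.06,0,0,0,0,0.002,-0.08,0,0,0,0,0.002,-0.092,0,0,0,0,0.002,-0.092,0,0,0,0,0.002,-0.092,0,0,0,0,0.002,-0.092,0,0,0], claw=0.094)

```text
clock: 2.85
eef_pos: [554.7, 152.8, 29.8]
eef_rot: [3.14, -0.001, 1.381]
wrist_force: [0.1, 0.0, -0.4]
finger_gap: 93.9
finger_force: 0.0
```

Request:
jog_arm(plan=[0,0,0,0,0,0,0,0,0,0,0,0,0,0,0,0,0,0,0,0,0,0,0,0,0,0,0,0,0,0,0,0,0,0,0,0,0,0,0,0,0,0,0,0,0,0,0,0], claw=0.04, force=15)

```text
clock: 3.65
eef_pos: [554.1, 152.8, 28.4]
eef_rot: [3.142, -0.0, 1.381]
wrist_force: [1.2, 0.6, -0.9]
finger_gap: 49.8
finger_force: 15.0
```

Request:
jog_arm(plan=[0.005,0.006,0,0,0,5,0.012,0.016,0,0,0,10,0.02,0.026,0,0,0,15.5,0.028,0.036,0,0,0,15.5,0.035,0.046,0,0,0,15.5,0.042,0.054,0,0,0,15.5,0.042,0.054,0,0,0,15.5,0.042,0.054,0,0,0,15.5])

```text
clock: 4.45
eef_pos: [596.1, 206.9, 28.5]
eef_rot: [3.141, -0.0, 1.651]
wrist_force: [0.6, 2.8, 0.1]
finger_gap: 49.8
finger_force: 15.0
```

```bash
python3 - <<'E'
from h import *
import m
c=get_calibration('wrist'); p,d=camera('wrist'); W=world('wrist',d,c); np.savez('w2.npz',p=p,d=d,W=W)
m.run('w2.npz'); print(manip.read_state()['eef_pos'])
E
```

```text
tube58 px [281. 235.] c 594.5 223.5 size 74.1 69.4 long-axis 4.3 z 57.9
tube58 px [281. 349.] c 599.3 163.6 size 49.7 11.8 long-axis 4.7 z 57.8
grey25-50 px [341. 240.] c 626.3 220.4 size 10.4 1.3 long-axis 5.3 z 43.2
grey25-50 px [219. 240.] c 563.0 215.3 size 10.5 1.3 long-axis 4.4 z 43.4
grey25-50 px [519. 280.] c 734.5 198.4 size 22.5 44.2 long-axis 175.2 z 34.2
grey66+ px [208. 280.] c 568.1 209.8 size 10.3 20.9 long-axis 132.4 z 85.4
grey66+ px [357. 279.] c 622.7 215.0 size 20.0 9.2 long-axis 56.1 z 86.6
blue px [141. 182.] c 537.3 220.4 size 230.9 131.1 long-axis 4.6 z 7.9
blue px [ 44. 363.] c 436.0 99.4 size 9.1 42.2 long-axis 93.8 z 7.9
blue px [258. 367.] c 590.0 114.9 size 91.5 32.8 long-axis 3.6 z 7.8
blue px [354. 365.] c 655.6 120.0 size 9.4 33.9 long-axis 94.5 z 7.9
copper px [274. 150.] c 572.0 240.0 size 131.8 71.0 long-axis 4.4 z 22.9
copper px [339. 360.] c 640.4 129.7 size 12.2 36.1 long-axis 94.6 z 22.8
[595.91110568 206.69937802  28.44868517]
```

Request:
jog_arm(plan=[0,0.003,0,0,0,0,-0.0005,0.006,0,0,0,0,-0.0006,0.008,0,0,0,0,-0.0007,0.009,0,0,0,0,-0.0008,0.01,0,0,0,0,-0.0008,0.01,0,0,0,0])

```text
clock: 5.1
eef_pos: [595.2, 214.5, 28.7]
eef_rot: [-3.14, 0.003, 1.651]
wrist_force: [-1.2, -18.1, 7.9]
finger_gap: 50.3
finger_force: 15.0
```

Request:
jog_arm(plan=[0.003,0,0,0,0,0,0.005,0.0004,0,0,0,0,0.006,0.0005,0,0,0,0,0.007,0.0006,0,0,0,0,0.007,0.0006,0,0,0,0,0.007,0.0006,0,0,0,0])

```text
clock: 5.7
eef_pos: [599.7, 215.2, 28.4]
eef_rot: [-3.134, 0.004, 1.652]
wrist_force: [-19.8, -19.3, 17.7]
finger_gap: 49.9
finger_force: 15.0
```

Contact is felt on both fences (about 19 N each). I release it there and check.

Request:
jog_arm(plan=[-0.002,-0.001,0,0,0,0,-0.002,-0.001,0,0,0,0,-0.002,-0.001,0,0,0,0], force=4)

```text
clock: 6.0
eef_pos: [599.3, 215.8, 28.2]
eef_rot: [-3.139, 0.001, 1.651]
wrist_force: [-4.4, -6.7, 4.3]
finger_gap: 50.1
finger_force: 4.0
```

Request:
jog_arm(plan=[0,0,0,0,0,0,0,0,0,0,0,0,0,0,0,0,0,0,0,0,0,0,0,0,0,0,0,0,0,0,0,0,0,0.01,0,0,0,0,0,0.03,0,0,0,0,0,0.06,0,0,0,0,0,0.09,0,0,0,0,0,0.09,0,0,0,0,0,0.09,0,0,0], claw=0.08)

```text
validation failed for argument at $.pl...
```

```bash
python3 - <<'E'
from h import *
import m
c=get_calibration('wrist'); p,d=camera('wrist'); W=world('wrist',d,c); np.savez('w3.npz',p=p,d=d,W=W);cv2.imwrite('pics/w3.png',p[...,::-1])
m.run('w3.npz'); print(manip.read_state()['eef_pos'])
E
```

```text
tube58 px [280. 237.] c 597.7 231.8 size 74.0 67.8 long-axis 4.6 z 58.0
tube58 px [281. 350.] c 602.7 172.0 size 49.7 14.1 long-axis 5.2 z 57.9
grey25-50 px [342. 240.] c 629.5 229.2 size 10.5 1.9 long-axis 11.6 z 43.1
grey25-50 px [219. 240.] c 566.2 224.1 size 9.9 1.1 long-axis 5.8 z 43.2
grey25-50 px [520. 288.] c 738.4 202.7 size 13.1 45.6 long-axis 175.7 z 34.1
grey66+ px [207. 281.] c 571.7 219.2 size 10.1 20.7 long-axis 132.6 z 85.5
grey66+ px [357. 279.] c 626.1 224.3 size 20.1 10.1 long-axis 54.3 z 86.1
blue px [133. 192.] c 537.0 224.5 size 230.3 122.6 long-axis 4.5 z 7.9
blue px [ 41. 363.] c 437.3 107.6 size 13.3 41.5 long-axis 95.5 z 7.9
blue px [254. 367.] c 591.3 123.6 size 87.7 33.2 long-axis 3.6 z 7.9
blue px [350. 362.] c 654.8 129.4 size 9.7 33.9 long-axis 95.1 z 7.9
copper px [259. 158.] c 571.6 247.4 size 131.8 56.6 long-axis 4.3 z 22.9
copper px [334. 362.] c 639.7 138.9 size 12.1 36.1 long-axis 94.3 z 22.8
[599.29102461 215.80886477  28.19127238]
```

View pics/w3.png

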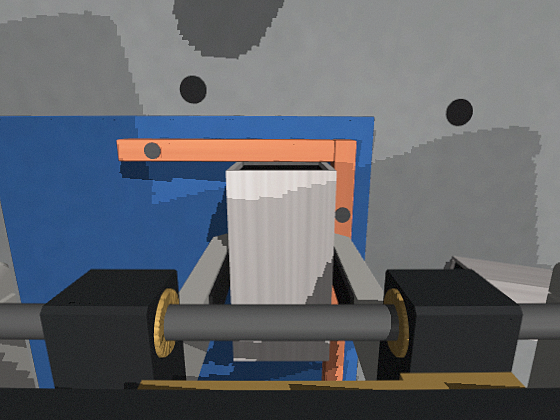

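The tube's end meets the short fence at about (280,165) and its right side meets the long fence at about (337,200). The release call was malformed, so I resend it.

Request:
jog_arm(plan=[0,0,0,0,0,0,0,0,0,0,0,0,0,0,0,0,0,0,0,0,0,0,0,0,0,0,0,0,0,0,0,0,0.02,0,0,0,0,0,0.05,0,0,0,0,0,0.09,0,0,0,0,0,0.09,0,0,0,0,0,0.09,0,0,0], claw=0.08)

```text
clock: 7.05
eef_pos: [600.4, 216.5, 119.1]
eef_rot: [3.14, -0.0, 1.651]
wrist_force: [0.3, -0.6, -0.5]
finger_gap: 79.9
finger_force: 0.0
```

```bash
python3 - <<'E'
from h import *
import m
c=get_calibration('wrist'); p,d=camera('wrist'); W=world('wrist',d,c); np.savez('w4.npz',p=p,d=d,W=W);cv2.imwrite('pics/w4.png',p[...,::-1])
m.run('w4.npz'); print(manip.read_state()['eef_pos'])
E
```

```text
tube58 px [279. 217.] c 598.7 215.1 size 50.1 101.1 long-axis 94.6 z 57.9
grey25-50 px [448. 251.] c 747.6 190.5 size 35.4 70.7 long-axis 176.3 z 34.4
bare px [ 15. 180.] c 359.2 218.9 size 6.4 54.7 long-axis 116.4 z 3.9
blue px [187. 202.] c 539.1 198.7 size 229.8 174.5 long-axis 4.5 z 7.9
blue px [236. 342.] c 568.9 71.4 size 140.7 6.6 long-axis 4.9 z 7.8
copper px [282. 182.] c 575.0 199.4 size 131.4 152.9 long-axis 94.4 z 22.9
[599.91590451 216.29891339 117.8274244 ]
```

View pics/w4.png

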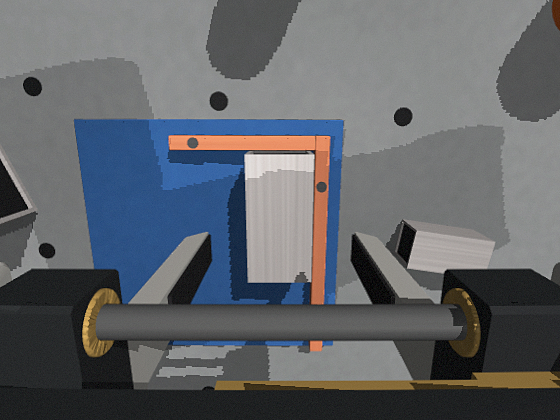

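```bash
python3 - <<'E'
from h import *
z=np.load('w4.npz'); p,W=z['p'],z['W']; hsv=cv2.cvtColor(p,cv2.COLOR_RGB2HSV); H,S=hsv[...,0],hsv[...,1]; Z=W[...,2]
a=np.radians(4.5); M=np.array([[np.cos(a),np.sin(a)],[-np.sin(a),np.cos(a)]])
q=W[...,:2]@M.T
T=q[(S<60)&(Z>56)&(Z<60)&(abs(W[...,0]-599)<60)&(abs(W[...,1]-215)<90)]; C=q[(S>90)&(H>5)&(H<20)&(Z>21.5)&(Z<25)]
print('tube',np.percentile(T,[.5,99.5],axis=0))
L=C[C[:,1]<np.percentile(C[:,1],99.8)-25]; Sh=C[C[:,0]<C[:,0].max()-25]
print('long x',np.percentile(L[:,0],[.5,99.5]),'short y',np.percentile(Sh[:,1],[.5,99.5]))
E
```

```text
tube [[589.03715186 118.20317231]
 [638.46587198 217.86730659]]
long x [642.88522711 654.45164883] short y [218.16435473 230.12919726]
```

The tube is square and against the short fence, but about 4 mm short of the long one. I nudge it home with the outer finger.

Request:
jog_arm(plan=[0,0,-0.04,0,0,0,0,0,-0.075,0,0,0,0,0,-0.09,0,0,0,0.006,0.0005,-0.09,0,0,0,0.012,0.001,-0.09,0,0,0,0.015,0.0012,-0.09,0,0,0,0.016,0.0013,-0.09,0,0,0,0.017,0.0014,-0.09,0,0,0,0.018,0.0014,-0.09,0,0,0,0.0185,0.0015,-0.09,0,0,0,0.0185,0.0015,-0.09,0,0,0], claw=0.08)

```text
clock: 8.2
eef_pos: [618.2, 218.0, 28.9]
eef_rot: [-3.141, -0.0, 1.651]
wrist_force: [-6.4, -0.3, 4.9]
finger_gap: 80.2
finger_force: 3.4
```

Request:
jog_arm(plan=[-0.008,-0.0006,0,0,0,0,-0.016,-0.0013,0,0,0,0,-0.016,-0.0013,0.03,0,0,0,-0.016,-0.0013,0.07,0,0,0,-0.016,-0.0013,0.09,0,0,0,-0.016,-0.0013,0.09,0,0,0,-0.016,-0.0013,0.09,0,0,0])

```text
clock: 8.9
eef_pos: [602.3, 216.5, 118.1]
eef_rot: [3.141, 0.0, 1.651]
wrist_force: [-0.1, 0.2, -0.5]
finger_gap: 80.0
finger_force: 0.0
```

```bash
cat > g.py <<'E'
from h import *
import m
c=get_calibration('wrist'); p,d=camera('wrist'); W=world('wrist',d,c); np.savez('w5.npz',p=p,d=d,W=W)
m.run('w5.npz'); print(manip.read_state()['eef_pos'])
hsv=cv2.cvtColor(p,cv2.COLOR_RGB2HSV); H,S=hsv[...,0],hsv[...,1]; Z=W[...,2]
a=np.radians(4.5); M=np.array([[np.cos(a),np.sin(a)],[-np.sin(a),np.cos(a)]])
q=W[...,:2]@M.T
T=q[(S<60)&(Z>56)&(Z<60)&(abs(W[...,0]-599)<60)&(abs(W[...,1]-215)<90)]; C=q[(S>90)&(H>5)&(H<20)&(Z>21.5)&(Z<25)]
print('tube',np.percentile(T,[.5,99.5],axis=0))
L=C[C[:,1]<np.percentile(C[:,1],99.8)-25]; Sh=C[C[:,0]<C[:,0].max()-25]
print('long x',np.percentile(L[:,0],[.5,99.5]),'short y',np.percentile(Sh[:,1],[.5,99.5]))
E
python3 g.py
```

```text
tube58 px [282. 217.] c 602.7 215.8 size 50.2 100.5 long-axis 94.5 z 57.9
grey25-50 px [446. 251.] c 747.5 190.5 size 35.5 70.6 long-axis 176.0 z 34.3
bare px [ 14. 182.] c 359.9 217.0 size 5.1 50.8 long-axis 115.8 z 3.9
blue px [186. 202.] c 538.7 198.8 size 230.5 174.1 long-axis 4.5 z 7.9
blue px [240. 343.] c 569.9 71.4 size 137.9 7.7 long-axis 4.6 z 7.8
copper px [275. 176.] c 575.0 200.0 size 131.5 151.7 long-axis 94.4 z 22.9
[602.01383829 216.39330112 117.29414983]
tube [[593.10116222 118.54410343]
 [642.44687363 217.88212349]]
long x [642.82932223 654.49566247] short y [218.14961712 230.037222  ]
```

Snug: both gaps are under 0.5 mm. Next I grasp it and lift.

Request:
jog_arm(plan=[0,0,-0.04,0,0,0,0,0,-0.075,0,0,0,0,0,-0.09,0,0,0,0,0,-0.09,0,0,0,0,0,-0.09,0,0,0])

```text
clock: 9.45
eef_pos: [603.1, 216.7, 29.3]
eef_rot: [3.141, -0.0, 1.651]
wrist_force: [0.4, -0.7, 1.3]
finger_gap: 80.0
finger_force: 0.0
```

Request:
jog_arm(plan=[0,0,0,0,0,0,0,0,0,0,0,0,0,0,0,0,0,0,0,0,0,0,0,0,0,0,0,0,0,0,0,0,0,0,0,0,0,0,0,0,0,0], claw=0.04, force=30)

```text
clock: 10.15
eef_pos: [602.9, 216.6, 28.9]
eef_rot: [3.141, -0.0, 1.651]
wrist_force: [-0.5, -0.2, 5.6]
finger_gap: 49.6
finger_force: 30.0
```

Request:
jog_arm(plan=[0,0,0.005,0,0,0,0,0,0.015,0,0,0,0,0,0.035,0,0,0,0,0,0.06,0,0,0,0,0,0.09,0,0,0,0,0,0.1,0,0,0,0,0,0.1,0,0,0])

```text
clock: 10.85
eef_pos: [603.2, 216.7, 129.8]
eef_rot: [3.139, -0.001, 1.651]
wrist_force: [0.4, 0.1, -4.2]
finger_gap: 49.6
finger_force: 30.0
```

Request:
jog_arm(plan=[-0.002,-0.012,0,0,0,0,-0.006,-0.04,0,0,0,0,-0.012,-0.08,0,0,0,0,-0.018,-0.12,0,0,0,-1,-0.024,-0.16,0,0,0,-1,-0.03,-0.2,0,0,0,-1,-0.036,-0.24,0,0,0,-1,-0.042,-0.28,0,0,0,-1,-0.048,-0.32,0,0,0,-1.9,-0.054,-0.36,0,0,0,-1.9,-0.06,-0.4,0,0,0,-1.9,-0.066,-0.44,0,0,0,-1.9,-0.072,-0.48,0,0,0,-1.9,-0.077,-0.52,0,0,0,-1.9,-0.08,-0.545,0,0,0,-1.9,-0.0815,-0.558,0,0,0,-1.9,-0.0815,-0.562,0,0,0,-1.9,-0.0815,-0.562,0,0,0,-1.9,-0.0815,-0.562,0,0,0,-1.9])

```text
clock: 12.75
eef_pos: [521.4, -344.2, 128.2]
eef_rot: [-3.141, -0.001, 1.619]
wrist_force: [-0.3, 0.8, -3.5]
finger_gap: 49.9
finger_force: 30.0
```

```bash
python3 - <<'E'
from h import *
import m
c=get_calibration('wrist'); p,d=camera('wrist'); W=world('wrist',d,c); np.savez('w6.npz',p=p,d=d,W=W); cv2.imwrite('pics/w6.png',p[...,::-1])
s=manip.read_state(); print(s['eef_pos'],s['eef_rot'])
hsv=cv2.cvtColor(p,cv2.COLOR_RGB2HSV); S,V=hsv[...,1],hsv[...,2]; Z=W[...,2]
m.rect((S<60)&(V>110)&(Z>6)&(Z<14),W,'plate'); m.rect((S<60)&(Z>150)&(Z<164),W,'tube')
q,d=camera('top'); np.savez('t6.npz',p=q,d=d,W=world('top',d)); m.run('t6.npz')
E
```

```text
[ 521.52526015 -344.25015572  128.36719325] [-3.14145103e+00 -2.79585496e-04  1.61942050e+00]
plate px [292.  27.] c 524.8 -189.4 size 56.4 33.7 long-axis 9.7 z 10.5
plate px [280. 155.] c 519.7 -326.4 size 110.0 94.7 long-axis 2.8 z 9.9
plate px [281. 153.] c 518.6 -298.7 size 52.3 11.6 long-axis 2.8 z 10.0
tube px [281. 237.] c 520.4 -328.7 size 74.1 67.9 long-axis 2.7 z 157.2
tube px [281. 350.] c 523.2 -389.0 size 49.9 14.0 long-axis 2.3 z 157.1
tube58 px [511.  94.] c 778.3 -528.5 size 160.3 202.5 long-axis 178.9 z 59.2
tube58 px [226.  70.] c 819.7 93.7 size 60.0 58.0 long-axis 44.9 z 59.0
tube58 px [173. 332.] c 300.5 189.2 size 132.8 67.7 long-axis 26.2 z 64.8
grey25-50 px [498. 111.] c 739.9 -482.5 size 255.3 126.6 long-axis 38.4 z 38.0
grey25-50 px [526.  57.] c 874.4 -545.5 size 164.7 4.8 long-axis 89.7 z 38.2
grey25-50 px [380.  67.] c 839.6 -223.9 size 6.6 121.5 long-axis 103.4 z 38.1
grey25-50 px [526.  79.] c 826.0 -550.7 size 118.3 42.8 long-axis 79.3 z 31.0
grey25-50 px [181. 109.] c 747.9 186.9 size 36.3 71.2 long-axis 175.5 z 34.7
grey25-50 px [189. 324.] c 315.1 159.9 size 133.2 2.2 long-axis 25.9 z 37.3
grey66+ px [169. 330.] c 301.6 190.0 size 132.3 67.2 long-axis 25.6 z 67.1
bare px [533. 123.] c 735.7 -559.0 size 27.1 123.9 long-axis 106.3 z 20.7
bare px [428. 223.] c 520.9 -341.3 size 109.0 120.9 long-axis 92.5 z 10.6
redplate px [348. 222.] c 518.4 -156.4 size 110.1 130.8 long-axis 100.3 z 10.3
redtube px [314. 105.] c 752.4 -83.0 size 51.8 101.1 long-axis 108.1 z 50.3
redtube px [  4. 391.] c 159.8 533.3 size 101.7 17.7 long-axis 8.7 z 52.1
blue px [190. 214.] c 541.2 172.9 size 230.8 219.5 long-axis 4.3 z 8.0
copper px [171. 172.] c 589.3 172.5 size 108.8 201.2 long-axis 95.1 z 22.9
```

View pics/w6.png

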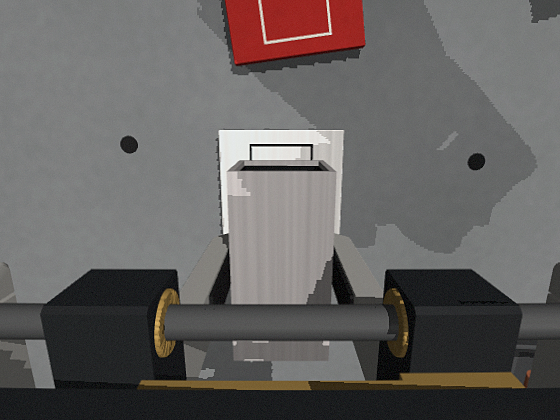

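The pale plate's far edge is at (280,130) and its outline's far side at (280,145), right under the held tube. Both lie within 2 mm of alignment. I shift by (-0.5, +1.5) mm and lower.

Request:
jog_arm(plan=[-0.0005,0.0015,-0.01,0,0,0,-0.0005,0.0015,-0.03,0,0,0,-0.0005,0.0015,-0.05,0,0,0,-0.0005,0.0015,-0.07,0,0,0,-0.0005,0.0015,-0.085,0,0,0,-0.0005,0.0015,-0.092,0,0,0,-0.0005,0.0015,-0.095,0,0,0,-0.0005,0.0015,-0.096,0,0,0,-0.0005,0.0015,-0.097,0,0,0,-0.0005,0.0015,-0.0975,0,0,0,-0.0005,0.0015,-0.0975,0,0,0])

```text
clock: 13.95
eef_pos: [520.8, -344.1, 31.3]
eef_rot: [3.141, 0.0, 1.618]
wrist_force: [-0.4, 0.1, -4.9]
finger_gap: 49.9
finger_force: 30.0
```

Request:
jog_arm(plan=[0,0,-0.0005,0,0,0,0,0,-0.001,0,0,0,0,0,-0.0013,0,0,0,0,0,-0.0013,0,0,0])

```text
clock: 14.35
eef_pos: [520.9, -344.1, 30.9]
eef_rot: [3.141, 0.001, 1.618]
wrist_force: [-5.0, 3.3, 9.0]
finger_gap: 49.9
finger_force: 30.0
```

Contact with the plate is felt (9 N upward). I release and rise.

Request:
jog_arm(plan=[0,0,0,0,0,0,0,0,0,0,0,0,0,0,0,0,0,0,0,0,0,0,0,0,0,0,0,0,0,0,0,0,0,0,0,0,0,0,0.02,0,0,0,0,0,0.06,0,0,0,0,0,0.1,0,0,0,0,0,0.12,0,0,0,0,0,0.12,0,0,0,0,0,0.12,0,0,0], claw=0.08)

```text
clock: 15.55
eef_pos: [520.5, -343.8, 148.9]
eef_rot: [-3.141, -0.0, 1.618]
wrist_force: [0.9, -0.0, -0.7]
finger_gap: 79.7
finger_force: 0.0
```

```bash
python3 - <<'E'
from h import *
import m
c=get_calibration('wrist'); p,d=camera('wrist'); W=world('wrist',d,c); cv2.imwrite('pics/w7.png',p[...,::-1])
hsv=cv2.cvtColor(p,cv2.COLOR_RGB2HSV); S,V=hsv[...,1],hsv[...,2]; Z=W[...,2]
m.rect((S<60)&(V>90)&(((Z>7)&(Z<14))|((Z>57)&(Z<63))),W,'plate+tube'); m.rect((S<60)&(Z>56)&(Z<64),W,'tube')
q,d=camera('top'); np.savez('t7.npz',p=q,d=d,W=world('top',d)); m.run('t7.npz'); print(manip.read_state()['wrist_force'])
E
```

```text
plate+tube px [291.  31.] c 524.1 -185.6 size 56.0 40.7 long-axis 10.7 z 10.4
plate+tube px [281. 196.] c 520.6 -343.8 size 110.1 129.9 long-axis 92.8 z 11.2
tube px [281. 208.] c 520.2 -344.9 size 50.1 100.5 long-axis 92.5 z 59.9
tube58 px [511.  95.] c 778.7 -528.5 size 159.4 202.5 long-axis 179.3 z 59.3
tube58 px [226.  70.] c 819.6 93.4 size 59.8 58.3 long-axis 67.2 z 59.0
tube58 px [448. 221.] c 520.1 -348.2 size 50.0 100.3 long-axis 92.8 z 60.6
tube58 px [172. 330.] c 300.5 189.3 size 132.3 68.0 long-axis 26.1 z 64.9
grey25-50 px [498. 111.] c 740.3 -482.4 size 254.8 124.7 long-axis 38.1 z 37.7
grey25-50 px [526.  57.] c 873.7 -544.3 size 5.6 162.1 long-axis 90.2 z 36.9
grey25-50 px [380.  68.] c 840.1 -224.0 size 7.0 121.9 long-axis 103.3 z 37.9
grey25-50 px [527.  79.] c 824.3 -554.5 size 126.3 44.4 long-axis 77.6 z 30.8
grey25-50 px [181. 109.] c 747.7 187.4 size 36.5 71.8 long-axis 176.7 z 34.6
grey25-50 px [189. 324.] c 315.1 159.9 size 133.1 2.1 long-axis 25.7 z 38.1
grey66+ px [169. 330.] c 301.9 189.9 size 131.5 66.3 long-axis 25.8 z 67.1
bare px [531. 122.] c 736.0 -559.0 size 27.5 125.2 long-axis 106.8 z 20.8
bare px [432. 218.] c 521.4 -346.9 size 109.3 130.3 long-axis 92.7 z 10.5
redplate px [348. 222.] c 518.5 -156.3 size 110.2 131.0 long-axis 100.4 z 10.4
redtube px [314. 105.] c 753.0 -83.1 size 52.1 102.4 long-axis 107.7 z 50.4
redtube px [  4. 390.] c 158.4 533.0 size 101.1 10.2 long-axis 4.2 z 52.2
blue px [190. 214.] c 541.3 172.9 size 231.0 220.4 long-axis 4.2 z 8.0
copper px [171. 172.] c 588.7 172.4 size 110.2 201.0 long-axis 94.9 z 23.0
[ 0.06582316 -0.56307223 -0.40517617]
```

View pics/w7.png

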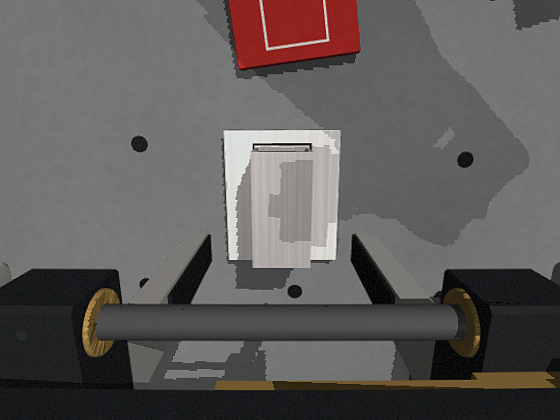

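The tube at (281,208) lies flat in the outline on the pale plate, about 1 mm and 0.3° off centre. Nothing red has moved and the gripper is clear, so I hand in.

```bash
python3 -c "
from cell import manip
print(manip.sign_off())"
```

```text
the job is handed in; nothing more can be done
None
```

I pushed the bare middle-sized tube snug into the fence corner, then set it flat in the bare plate's outline, about 1 mm and 0.3° off centre by the wrist camera; the red tube and plate did not move, and the job is handed in (no verdict was returned).

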